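# Show the helper which cutter to fit

## Task

Show the helper which cutter goes in the router: press the call button right down and let it spring back, then point from straight above at the slot cutter (the wide flat disc) in the wooden rack, with the fingertips two or three centimetres over it, and stay there for two seconds. Then point in the same way at the router's collet, the upright nut in the round black opening of the metal plate, and finish there, still pointing. Do not touch or move the cutters, the rack, the plate or the loose things around them.

Things in the scene. Friction and masses are not known exactly. Their poses are not given: they have to be found in the camera images.
- call_button_top (a point): centre of the top of the call button, a round black plastic push button 36 mm across, its top 22 mm above the bench, on a round grey housing, alone near the middle of the bench; it is pressed straight down, about 5 N for its full 6 mm travel, and springs back
- call_button (a joint): travel of the call button in m: 0 up, 0.006 fully down
- rack: plain wooden cutter rack, a fixed block 150 x 220 x 40 mm (x, y, z) with six sockets in two rows of three, 70 mm apart; five hold steel router cutters in any order, one is empty. Origin at the centre of its underside, on the bench
- slot_cutter_top (a point): top centre of the slot cutter, about 66 mm above the bench, on its axis; z up
- slot_cutter: slot cutter: the widest cutter, a flat horizontal steel disc 48 mm across and 7 mm thick (57 mm above the bench at its top face) with a 16 mm wide, 9 mm high nut on top; shank (12 mm thick) standing in a 30 mm deep rack socket; loose; origin at the foot of the shank, 10 mm above the bench; z up
- vee_cutter: steel V cutter: cone with its point up, 25 mm wide, top 71 mm above the bench; shank (12 mm thick) standing in a 30 mm deep rack socket; loose; origin at the foot of the shank, 10 mm above the bench; z up
- ball_cutter: steel ball-shaped cutter, 26 mm wide, top 71 mm above the bench; shank (12 mm thick) standing in a 30 mm deep rack socket; loose; origin at the foot of the shank, 10 mm above the bench; z up
- straight_cutter: steel straight cutter: the tallest, a plain cylinder 16 mm wide, top 88 mm above the bench; shank (12 mm thick) standing in a 30 mm deep rack socket; loose; origin at the foot of the shank, 10 mm above the bench; z up
- cove_cutter: steel cove cutter: 32 mm wide foot narrowing to a 12 mm pilot, top 70 mm above the bench; shank (12 mm thick) standing in a 30 mm deep rack socket; loose; origin at the foot of the shank, 10 mm above the bench; z up
- plate: aluminium router insert plate, fixed, 170 x 220 x 8 mm (x, y, z), lying on the bench; at its centre a round black opening 68 mm across with the collet in it; a brass guide pin 10 mm wide, top 32 mm above the bench, stands at x = -60, y = 20 mm. Origin at the centre of its underside
- collet_top (a point): top centre of the router's collet, a fixed upright steel nut 32 mm wide below and 24 mm wide at its top, which is 30 mm above the bench, with a dark bore; at the centre of the plate; z up
- spare_nut: loose spare collet nut, steel, 28 mm wide, 16 mm high, lying near a corner of the plate, not in the black opening; origin under its centre
- setup_block: loose brass set-up block 20 x 50 x 20 mm lying on the plate; origin under its centre
- spanner: loose steel spanner 180 mm long lying beyond the work; origin under its middle
- tape_measure: loose yellow tape measure 65 x 35 x 55 mm, beyond the call button; origin under its centre
- slat: loose white shutter slat 160 x 50 x 9 mm lying on the left; origin under its centre
- glue: loose yellow glue bottle, 64 mm wide, 170 mm tall, on the left; origin under its centre
- mug: loose blue mug, 80 mm wide, 95 mm tall, on the right; origin under its centre
Things that resemble listed ones, but are neither listed nor needed, are in the scene too. Of the things shaped like the part that bears call_button_top, the grey one is meant. What is shaped like the slot_cutter but blue is not meant.

How it is judged (in metres and radians):
On the way, in this order (a step that is already met when the one before it is completed fails the run):
1. the call button is pressed right down (value of joint call_button above 0.0045 m), for 0.05 s.
2. the call button has sprung back (value of joint call_button below 0.0015 m), for 0.05 s.
3. the tool points down at the slot cutter from just above it for 1.5 s: TCP within 20 mm of its axis and 15 to 80 mm over its top (horizontal distance between the grasp point and slot_cutter_top below 0.02 m and z of the grasp point in the frame of slot_cutter_top between 0.015 and 0.08 m and angle between the grasp point's own z axis and vertical above 2.5 rad), for 1.5 s.
At the end, for the whole second after the job is handed in: The tool still points down (within about 37 degrees) at the collet, TCP within 20 mm sideways of its centre and 15 to 80 mm over its top; the button is up; cutters are within 6 mm and other loose things within 10 mm of where they began (horizontal distance between the grasp point and collet_top below 0.02 m and z of the grasp point in the frame of collet_top between 0.015 and 0.08 m and angle between the grasp point's own z axis and vertical above 2.5 rad and value of joint call_button below 0.0015 m and distance of each of slot_cutter, vee_cutter, ball_cutter, straight_cutter, cove_cutter from where it was at the start of the episode below 0.006 m and distance of each of spare_nut, setup_block, spanner, tape_measure, slat, glue, mug from where it was at the start of the episode below 0.01 m); the robot touches nothing.
It fails at once if the robot touches a cutter or the rack (contact force between any of the fingers, the arm and slot_cutter above 0.5 N or contact force between any of the fingers, the arm and vee_cutter above 0.5 N or contact force between any of the fingers, the arm and ball_cutter above 0.5 N or contact force between any of the fingers, the arm and straight_cutter above 0.5 N or contact force between any of the fingers, the arm and cove_cutter above 0.5 N or contact force between any of the fingers, the arm and rack above 0.5 N).
It fails at once if the robot touches the plate, its collet or what lies on it (contact force between any of the fingers, the arm and plate above 0.5 N or contact force between any of the fingers, the arm and spare_nut above 0.5 N or contact force between any of the fingers, the arm and setup_block above 0.5 N).
It fails at once if the robot touches another thing on the bench (contact force between any of the fingers, the arm and spanner above 0.5 N or contact force between any of the fingers, the arm and tape_measure above 0.5 N or contact force between any of the fingers, the arm and slat above 0.5 N or contact force between any of the fingers, the arm and glue above 0.5 N or contact force between any of the fingers, the arm and mug above 0.5 N).
It fails at once if a cutter or another loose thing is moved or lifted (distance of any of slot_cutter, vee_cutter, ball_cutter, straight_cutter, cove_cutter, spare_nut, setup_block, spanner, tape_measure, slat, glue, mug from where it was at the start of the episode above 0.012 m).
It also fails if it takes over 54 s, if anything falls off the work surface, if the arm or the gripper's body presses on something with over 40 N, if the wrist force passes 120 N, or if a joint passes its speed limit or range.

## Robot

A 6-joint arm with a two-finger parallel gripper is mounted at the origin on the work surface. World frame = base frame: x ahead of the robot, y to its left, z up, the work surface at z = 0. Lengths are in mm, angles in rad, forces in N, time in s.
With the tool pointing down it reaches from about 425 to 950 mm from the base axis. Payload 3.5 kg.
Tool frame: the origin (TCP) lies between the finger pads, 19 mm behind the fingertips; this is the grasp point; z points along the fingers, y is the line along which they close (so a half turn about z gives the same grasp; the last joint's range is limited). The gripper opens to 85 mm and grips with 20 to 120 N. Pads are 22 mm wide; open, the fingers measure 114 mm over their backs; the gripper's body (76 mm by 85 mm) begins 54 mm behind the grasp point. The pads swing forward as they close: fully open they stand 13 mm farther back than shut.
Start: joints at [1.119, 0.286, 1.577, -0, 1.279, -0.15], TCP at [200.6, 644.489, 250.025] pointing down, gripper open.
Joint ranges: [-2.77, 2.77], [-0.9, 2.22], [0.21, 2.48], [-1.53, 4.67], [0.24, 2.81], [-2.84, 2.84]. Speed limits (rad/s): [2.79, 2.79, 3.14, 3.14, 3.14, 3.14].

## Interface

Orientations are given as a rotation vector (axis times angle).
In Python, from plant import * gives the robot as it stands.
- The arm moves only by the tool send_rows, never from a script. Its argument "steps" is one flat list of numbers, 5 for each row, row after row: the shift along the world's x, y, z normalised to -1 to 1, where 1 is 600 mm, then the turn about the world's z normalised to -1 to 1, where 1 is pi/2 rad, then the opening, from 0 (shut) to 1 (fully open). A call has 1 to 5 rows; each row is the pose to reach, as a shift and turn from the pose commanded when the call began; what a row does not reach only later rows make up. A row lasts 1/10 s, in which the tool goes at most 50 mm and 8.59 degrees, less where a joint would pass 70% of its speed; a pose out of reach is approached as far as the arm can. A call with a number of a shift or a turn outside -1 to 1 is refused whole. A call with a gripper value outside its range is refused whole. The fingers move at their own pace and stop on an object; "squeeze" is the grip in N (left out, the last holds). Time passes only in rows, so rows that repeat a pose let the fingers close. It gives the time, the measured TCP pose, the force, the opening and the grip force at its end, in the units of the state.
- state(): the state, without advancing time (a new reading comes with each control period).
- camera(name): name is "scene" or "side" or "wrist"; returns (picture, depth): 480x640x3 uint8, red, green, blue; 480x640 float32, mm along the optical axis (not along the pixel's ray), 0 where there is no reading.
- camera_info(name): a dict with "mtx" (3x3 intrinsics, pixels), "k1" (the pictures are not rectified: a ray, as slopes to the right and down, at radius r is drawn at 1 + k1 r^2 times it, then the intrinsics apply), "origin" and "orientation" of the camera in the world; the wrist camera has in their place "mount" (4x4, takes a point from camera to tool coordinates, whose origin is the TCP and whose axes are the flange's). Camera axes: x right, y down, z forward; pixel columns grow to the right and rows downward; lengths in mm; the calibration is good to about 2 mm. A picture is of the moment at which its call begins: read the wrist's pose just before it. camera_info takes no time and is no camera call.
- hand_in(): hands the job in; it is judged then, once.
The state is a dict: "clock": time; "qpos": joint angles; "qvel": joint speeds; "joint_torque": joint torques, N m; "ee_pos": TCP position; "orientation": TCP orientation; "ft_force": force on the tool from outside, world axes, zero at the start; "torque": the same for the moment, N m; "width": opening from 0.0 (shut) to 1.0 (fully open); "gripper_force": force on a finger pad.
Only numpy, scipy, OpenCV 4.12 (cv2) and the standard library are available. Lean on these libraries where they do the work, as an engineer would, in place of code of your own. Each camera call takes 0.05 s, during which the arm holds its last target. There are 200 camera calls.

## Working session

There is one attempt and no reset: what is moved stays moved. The work goes in short steps, Python scripts to look and compute and a tool call to move; the robot and the scene stay as the last step left them, time stands still between calls to the robot, and variables do not carry over. Pictures are saved under pics/ and viewed, at most 10 in all, crops included, and the job is handed in when it is done.

Besides the shell and the picture viewer there is one more tool, called after "Request:" by a JSON object that holds its "fn" and its "kwargs", one argument or row to a line. send_rows: Moves the arm, as the interface text tells. Scaled input: -1 to 1 covers 600 mm each way for a shift and pi/2 rad each way for a turn. Its arguments: {"type":"object","properties":{"steps":{"type":"array"},"squeeze":{"type":"number"}},"required":["steps"]}

```bash
mkdir -p pics
cat > h.py <<'E'
from plant import *
import numpy as np, cv2
from scipy.spatial.transform import Rotation as R
def snap(n,tag):
    s=state(); p,d=camera(n); i=camera_info(n)
    cv2.imwrite(f'pics/{tag}.png',p[:,:,::-1]); np.savez(f'{tag}.npz',d=d,p=p,pos=s['ee_pos'],o=s['orientation'])
def loc(n,tag,u,v,z=None):
    f=np.load(f'{tag}.npz'); i=camera_info(n); K=np.array(i['mtx'])
    xy=cv2.undistortPoints(np.array([[[u,v]]],float),K,np.array([i['k1'],0,0,0.]))[0,0]
    ray=np.array([*xy,1])
    if n=='wrist':
        T=np.eye(4);T[:3,:3]=R.from_rotvec(f['o']).as_matrix();T[:3,3]=f['pos'];T=T@np.array(i['mount']);Rm,o=T[:3,:3],T[:3,3]
    else:
        q=np.array(i['orientation']); Rm=q if q.shape==(3,3) else R.from_rotvec(q).as_matrix(); o=np.array(i['origin'])
    w=Rm@ray
    k=f['d'][int(v),int(u)] if z is None else (z-o[2])/w[2]
    return o+k*w
E
python3 - <<'E'
from h import *
for n in('scene','side','wrist'): snap(n,n+'0')
for n in('scene','side','wrist'): print(camera_info(n))
print(state())
E
```

```text
{'mtx': array([[531.81101375,   0.        , 316.985735  ],
       [  0.        , 531.81101375, 236.80170864],
       [  0.        ,   0.        ,   1.        ]]), 'k1': -0.15739358288630562, 'origin': array([1118.77421846, -654.22533385, 1016.45140971]), 'orientation': array([-2.30119183, -0.80384294,  0.30578998])}
{'mtx': array([[601.7825379 ,   0.        , 319.5308166 ],
       [  0.        , 601.7825379 , 236.87717017],
       [  0.        ,   0.        ,   1.        ]]), 'k1': -0.009602581310219082, 'origin': array([ -44.5760457 ,  704.36348381, 1084.11345261]), 'orientation': array([-1.00371476,  2.51228897, -1.00539895])}
{'mtx': array([[416.04847427,   0.        , 326.29202523],
       [  0.        , 416.04847427, 240.54677909],
       [  0.        ,   0.        ,   1.        ]]), 'k1': -0.06625649160501362, 'mount': array([[-1.11009304e-03, -9.54647642e-01, -2.97735869e-01,
         7.55457839e+01],
       [ 9.99999358e-01, -9.92546330e-04, -5.45988350e-04,
        -2.29398230e-02],
       [ 2.25709847e-04, -2.97736284e-01,  9.54648131e-01,
        -1.23570596e+02],
       [ 0.00000000e+00,  0.00000000e+00,  0.00000000e+00,
         1.00000000e+00]])}
{'clock': 0.15, 'qpos': array([ 1.11899734e+00,  2.87000449e-01,  1.57786006e+00, -3.62659253e-06,
        1.27860471e+00, -1.50030909e-01]), 'qvel': array([-2.82785709e-03, -2.41266597e-03, -3.32498935e-03,  7.99638118e-04,
        6.73650446e-06,  1.15662325e-04]), 'joint_torque': array([ 1.04646871e-03, -4.06602645e+01, -2.93142182e+01, -1.24688995e-04,
        3.92845352e-03, -1.29359333e-05]), 'ee_pos': array([200.39402039, 644.05898254, 248.92890741]), 'orientation': array([-4.72134923e-01, -3.10535328e+00,  2.81036811e-03]), 'ft_force': array([-0.04114963,  0.62655364,  0.40958513]), 'torque': array([ 0.0366872 , -0.00968491,  0.04605057]), 'gripper_force': 0.0, 'width': 1.0003404006894987}
```

View pics/scene0.png

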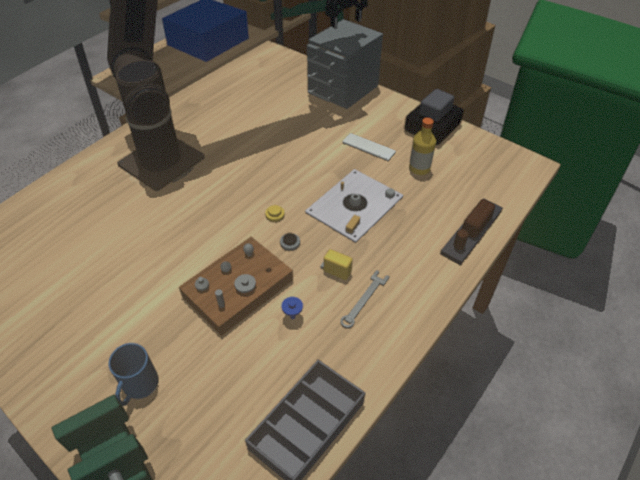

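View pics/side0.png

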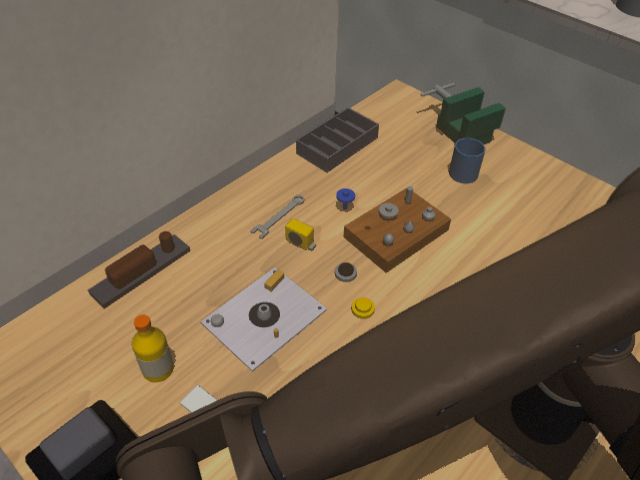

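The scene view shows the grey button at (290,240), slot cutter at (245,282) and collet at (355,197). In the side view they are at (346,270), (389,209) and (264,308). The yellow button and the blue disc are decoys.

Run:
```python
from h import *
np.set_printoptions(precision=1,suppress=True)
for nm,z,a,b in(('button',22,(290,238),(346,269)),('slot',66,(245,281),(389,207)),('collet',30,(355,195),(264,306)),('tape',55,(338,260),(300,228)),('straight',88,(220,293),(409,189)),('bottle',170,(428,124),(143,323)),('mug',95,(131,357),(468,148)),('blue',60,(292,303),(346,193)),('yel',22,(275,211),(363,304))):
    print(nm,loc('scene','scene0',*a,z),loc('side','side0',*b,z),loc('scene','scene0',*a),loc('side','side0',*b))
def crop(n,u,v,w,h,s):
    p=np.load(n+'0.npz')['p'][v:v+h,u:u+w,::-1]; return cv2.resize(p,None,fx=s,fy=s,interpolation=cv2.INTER_CUBIC)
cv2.imwrite('pics/crop.png',np.hstack([crop('scene',170,150,260,200,1.5),crop('side',195,150,260,200,1.5)]))
```

```text
button [517.5  -6.7  22. ] [509.9  -5.4  22. ] [516.7  -5.8  20.7] [508.6  -3.7  24.5]
slot [ 548.6 -195.9   66. ] [ 542.3 -197.6   66. ] [ 548.8 -196.1   66.4] [ 541.6 -196.5   67.2]
collet [558.5 213.4  30. ] [564.2 202.1  30. ] [557.6 214.8  28.3] [563.3 202.8  31.6]
tape [669.4 -10.6  55. ] [655.7  -2.8  55. ] [669.2 -10.3  54.4] [652.6   0.3  59.6]
straight [ 541.9 -263.9   88. ] [ 534.2 -262.8   88. ] [ 542.2 -264.2   88.5] [ 533.6 -261.8   89. ]
bottle [630.6 436.3 170. ] [614.2 448.4 170. ] [629.9 437.7 168.9] [612.9 448.9 171.9]
mug [ 518.5 -490.7   95. ] [ 516.1 -494.    95. ] [ 487.6 -482.3   47.6] [ 531.6 -527.1   67.7]
blue [ 666.2 -172.5   60. ] [ 655.  -167.1   60. ] [ 665.5 -171.8   58.6] [ 657.1 -169.6   57.1]
yel [425.3  40.8  22. ] [416.5  44.   22. ] [1118.8 -654.2 1016.5] [416.   44.8  23.3]
```

View pics/crop.png

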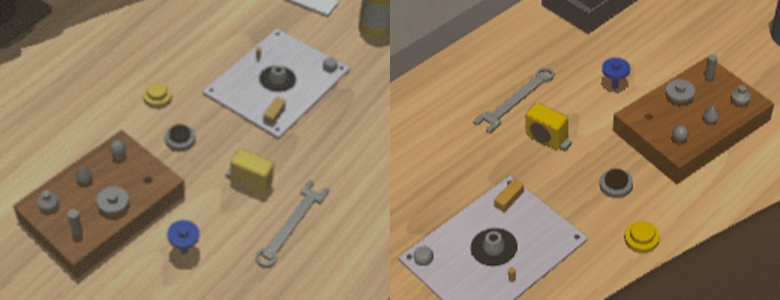

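The crop confirms the identities: slot cutter in the rack's far middle socket, collet in the plate's centre, and grey-housed black button between them. The two cameras differ by about 1 cm, so I'll refine with the wrist camera, starting over the collet.

Request:
{"fn": "send_rows", "kwargs": {
  "steps": [0.6,-0.727,0,0,0,0.6,-0.727,0,0,0,0.6,-0.727,0,0,0,0.6,-0.727,0,0,0,0.6,-0.727,0,0,0]
}}

```text
clock: 0.65
ee_pos: [360.4, 449.9, 249.7]
orientation: [-0.472, -3.106, 0.001]
ft_force: [1.0, 0.3, 0.3]
width: 0.141
gripper_force: 0.0
```

Request:
{"fn": "send_rows", "kwargs": {
  "steps": [0.335,-0.405,0,0,0,0.335,-0.405,0,0,0,0.335,-0.405,0,0,0,0.335,-0.405,0,0,0,0.335,-0.405,0,0,0]
}}

```text
clock: 1.15
ee_pos: [519.9, 257.2, 249.8]
orientation: [-0.472, -3.106, -0.0]
ft_force: [0.0, 0.4, 0.2]
width: 0.002
gripper_force: 0.0
```

Request:
{"fn": "send_rows", "kwargs": {
  "steps": [0.07,-0.085,0,0,0,0.07,-0.085,0,0,0,0.07,-0.085,0,0,0,0.07,-0.085,0,0,0]
}}

```text
clock: 1.55
ee_pos: [560.4, 208.6, 249.5]
orientation: [-0.472, -3.104, -0.0]
ft_force: [0.0, -0.1, 0.2]
width: -0.003
gripper_force: 0.0
```

Run:
```python
from h import *
snap('wrist','w1'); s=state(); print(s['ee_pos'],s['ft_force'],s['clock'])
```

```text
[560.0643265  209.16552181 249.64946021] [-0.11123531 -0.07392066  0.4885905 ] 1.6
```

View pics/w1.png

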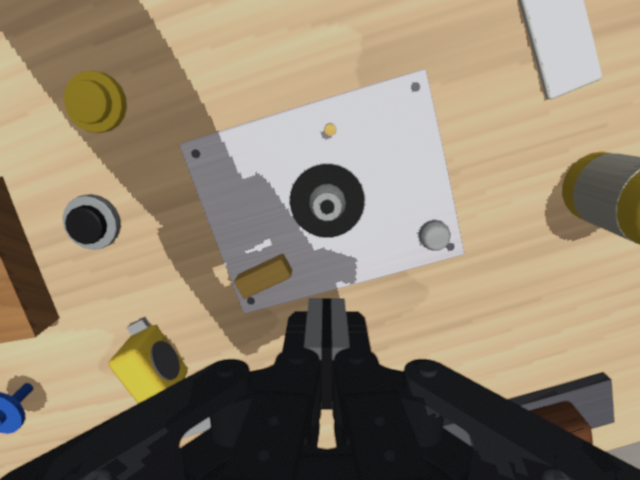

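The wrist view shows the collet top at (327,206), the black button top at (86,225) and the yellow decoy at upper left.

Run:
```python
from h import *
print(loc('wrist','w1',327,206,30),loc('wrist','w1',86,225,22),loc('wrist','w1',86,225))
```

```text
[561.12327614 208.79839231  30.        ] [514.38730116  -2.39764621  22.        ] [514.39390236  -2.45700405  21.91066474]
```

Request:
{"fn": "send_rows", "kwargs": {
  "steps": [-0.077,-0.354,0,0,0,-0.077,-0.354,0,0,0,-0.077,-0.354,0,0,0,-0.077,-0.354,0,0,0,-0.077,-0.354,0,0,0]
}}

```text
clock: 2.1
ee_pos: [513.5, -5.6, 250.1]
orientation: [0.473, 3.106, -0.001]
ft_force: [-0.1, 0.6, -0.4]
width: 0.001
gripper_force: 0.0
```

Request:
{"fn": "send_rows", "kwargs": {
  "steps": [0,0,-0.1,0,0,0,0,-0.2,0,0,0,0,-0.2,0,0,0,0,-0.2,0,0]
}}

```text
clock: 2.5
ee_pos: [511.4, -2.1, 125.9]
orientation: [-0.467, -3.098, -0.001]
ft_force: [-0.8, 0.3, -0.0]
width: 0.001
gripper_force: 0.0
```

Run:
```python
from h import *
snap('wrist','w2'); s=state(); print(s['ee_pos'],s['ft_force'],s['clock'])
```

```text
[513.49124399  -2.59322906 128.73682751] [-0.42737501 -0.32485883  0.19672607] 2.55
```

View pics/w2.png

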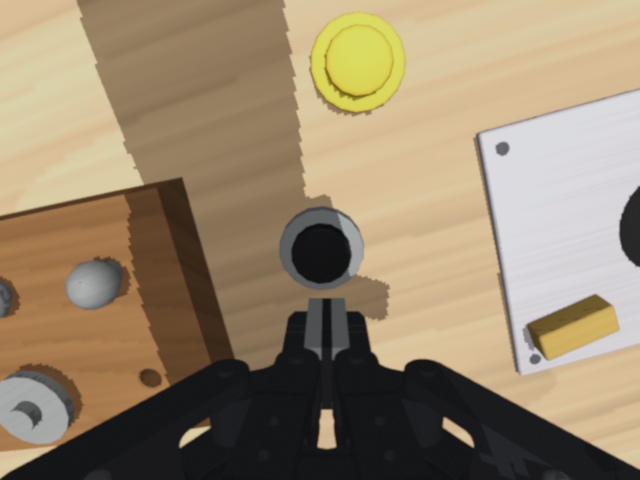

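The button's black top is centred at (321,253) and the slot cutter's nut at about (24,414), partly at the picture edge.

Run:
```python
from h import *
print(loc('wrist','w2',321,253,22),loc('wrist','w2',24,414,66),loc('wrist','w2',24,414), state()['ee_pos'])
```

```text
[512.36236192  -5.78254674  22.        ] [ 540.49012696 -189.36802821   66.        ] [ 540.54365029 -189.47983349   65.90161597] [513.49124399  -2.59322906 128.73682751]
```

Request:
{"fn": "send_rows", "kwargs": {
  "steps": [-0.002,-0.003,-0.07,0,0,-0.002,-0.003,-0.125,0,0,-0.002,-0.003,-0.145,0,0,-0.002,-0.003,-0.155,0,0,-0.002,-0.003,-0.16,0,0]
}}

```text
clock: 3.05
ee_pos: [514.7, -5.8, 35.7]
orientation: [0.471, 3.105, 0.0]
ft_force: [-2.1, 1.1, 3.7]
width: -0.001
gripper_force: 2.1
```

Request:
{"fn": "send_rows", "kwargs": {
  "steps": [0,0,0,0,0,0,0,0,0,0]
}}

```text
clock: 3.25
ee_pos: [514.9, -6.1, 35.8]
orientation: [0.472, 3.103, 0.001]
ft_force: [-1.5, 1.7, 3.9]
width: -0.0
gripper_force: 2.1
```

About 4 N, so not certainly fully down; press a bit further.

Request:
{"fn": "send_rows", "kwargs": {
  "steps": [0,0,-0.003,0,0,0,0,-0.006,0,0,0,0,-0.006,0,0]
}}

```text
clock: 3.55
ee_pos: [515.2, -6.2, 34.4]
orientation: [0.472, 3.105, 0.001]
ft_force: [-8.9, 4.0, 23.2]
width: 0.0
gripper_force: 11.6
```

Force jumped to 23 N, so the button bottomed out. Lift straight up, then go over the slot cutter.

Request:
{"fn": "send_rows", "kwargs": {
  "steps": [0,0,0.03,0,0,0,0,0.1,0,0,0,0,0.18,0,0,0,0,0.25,0,0,0,0,0.25,0,0]
}}

```text
clock: 4.05
ee_pos: [518.6, -7.5, 188.7]
orientation: [0.47, 3.089, -0.003]
ft_force: [0.6, -0.6, 0.8]
width: -0.002
gripper_force: 0.0
```

Request:
{"fn": "send_rows", "kwargs": {
  "steps": [0.048,-0.315,0,0,0,0.048,-0.315,0,0,0,0.048,-0.315,0,0,0,0.048,-0.315,0,0,0,0.048,-0.315,0,0,0]
}}

```text
clock: 4.55
ee_pos: [543.1, -200.4, 180.4]
orientation: [0.48, 3.102, -0.004]
ft_force: [0.1, -0.2, -0.7]
width: -0.001
gripper_force: 0.0
```

Run:
```python
from h import *
snap('wrist','w3'); s=state(); print(s['ee_pos'],s['ft_force'],s['clock'])
```

```text
[ 542.57127485 -197.88967448  179.95816527] [ 0.73702285  0.18641841 -0.2199844 ] 4.6
```

View pics/w3.png

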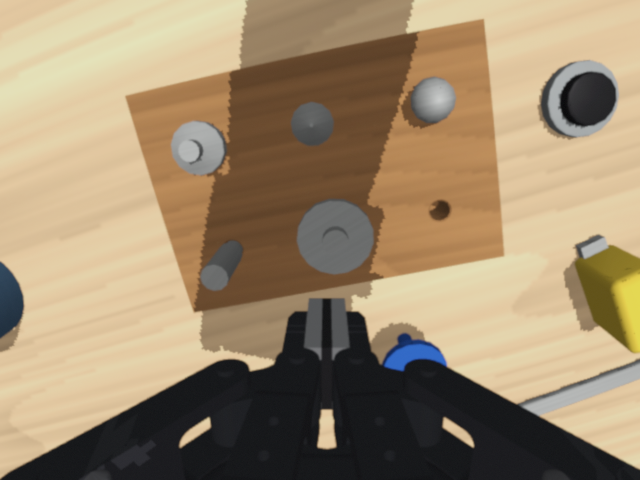

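The slot cutter disc is centred at (335,237), with its nut at about (335,238). The straight cutter's top is at (216,276), and the button is up on the right.

Run:
```python
from h import *
print(loc('wrist','w3',335,237,57),loc('wrist','w3',335,239,66),loc('wrist','w3',217,275,88),state()['ee_pos'])
```

```text
[ 544.15792531 -195.5738748    57.        ] [ 542.67701783 -195.27598036   66.        ] [ 536.1955449  -263.02522972   88.        ] [ 542.57127485 -197.88967448  179.95816527]
```

Request:
{"fn": "send_rows", "kwargs": {
  "steps": [0.001,0.002,-0.04,0,0,0.001,0.002,-0.08,0,0,0.001,0.002,-0.105,0,0,0.001,0.002,-0.115,0,0,0.001,0.002,-0.115,0,0]
}}

```text
clock: 5.1
ee_pos: [542.6, -193.1, 110.5]
orientation: [-0.471, -3.104, -0.001]
ft_force: [-1.0, -0.6, 0.8]
width: -0.002
gripper_force: 0.0
```

Request:
{"fn": "send_rows", "kwargs": {
  "steps": [0,0,0,0,0,0,0,0,0,0,0,0,0,0,0,0,0,0,0,0,0,0,0,0,0]
}}

```text
clock: 5.6
ee_pos: [543.2, -194.1, 111.8]
orientation: [0.472, 3.105, -0.0]
ft_force: [0.3, 0.2, 0.2]
width: -0.005
gripper_force: 0.0
```

Request:
{"fn": "send_rows", "kwargs": {
  "steps": [0,0,0,0,0,0,0,0,0,0,0,0,0,0,0,0,0,0,0,0,0,0,0,0,0]
}}

```text
clock: 6.1
ee_pos: [543.1, -194.0, 111.4]
orientation: [-0.472, -3.106, -0.0]
ft_force: [0.5, -0.1, 0.9]
width: -0.002
gripper_force: 0.0
```

Request:
{"fn": "send_rows", "kwargs": {
  "steps": [0,0,0,0,0,0,0,0,0,0,0,0,0,0,0,0,0,0,0,0,0,0,0,0,0]
}}

```text
clock: 6.6
ee_pos: [543.1, -194.0, 111.4]
orientation: [0.472, 3.106, -0.0]
ft_force: [0.0, -0.5, -0.5]
width: 0.0
gripper_force: 0.0
```

Request:
{"fn": "send_rows", "kwargs": {
  "steps": [0,0,0,0,0,0,0,0,0,0,0,0,0,0,0,0,0,0,0,0,0,0,0,0,0]
}}

```text
clock: 7.1
ee_pos: [543.1, -194.0, 111.4]
orientation: [0.472, 3.106, -0.0]
ft_force: [0.0, 0.7, -0.1]
width: -0.001
gripper_force: 0.0
```

Request:
{"fn": "send_rows", "kwargs": {
  "steps": [0,0,0,0,0,0,0,0,0,0,0,0,0,0,0,0,0,0,0,0,0,0,0,0,0]
}}

```text
clock: 7.6
ee_pos: [543.1, -194.0, 111.4]
orientation: [-0.472, -3.106, 0.0]
ft_force: [0.2, -0.2, 1.0]
width: -0.005
gripper_force: 0.0
```

Held 2.5 s. Up, over to the collet, down.

Request:
{"fn": "send_rows", "kwargs": {
  "steps": [0,0,0.05,0,0,0,0,0.12,0,0,0,0,0.15,0,0,0,0,0.15,0,0]
}}

```text
clock: 8.0
ee_pos: [545.1, -195.0, 205.7]
orientation: [0.471, 3.098, -0.005]
ft_force: [-0.2, -0.9, -0.1]
width: 0.0
gripper_force: 0.0
```

Request:
{"fn": "send_rows", "kwargs": {
  "steps": [0.03,0.671,0,0,0,0.03,0.671,0,0,0,0.03,0.671,0,0,0,0.03,0.671,0,0,0,0.03,0.671,0,0,0]
}}

```text
clock: 8.5
ee_pos: [553.0, 57.7, 199.3]
orientation: [-0.472, -3.103, 0.0]
ft_force: [0.7, 0.2, -0.1]
width: 0.003
gripper_force: 0.0
```

Request:
{"fn": "send_rows", "kwargs": {
  "steps": [0.012,0.255,0,0,0,0.012,0.255,0,0,0,0.012,0.255,0,0,0,0.012,0.255,0,0,0,0.012,0.255,0,0,0]
}}

```text
clock: 9.0
ee_pos: [560.2, 209.9, 199.2]
orientation: [-0.467, -3.104, 0.002]
ft_force: [0.2, -1.1, -1.1]
width: -0.001
gripper_force: 0.0
```

Request:
{"fn": "send_rows", "kwargs": {
  "steps": [0,0,0,0,0,0,0,0,0,0]
}}

```text
clock: 9.2
ee_pos: [561.3, 207.3, 200.6]
orientation: [-0.475, -3.104, 0.001]
ft_force: [0.2, -0.2, -0.1]
width: -0.0
gripper_force: 0.0
```

Request:
{"fn": "send_rows", "kwargs": {
  "steps": [0,0,-0.06,0,0,0,0,-0.13,0,0,0,0,-0.18,0,0,0,0,-0.2,0,0,0,0,-0.207,0,0]
}}

```text
clock: 9.7
ee_pos: [560.8, 207.5, 75.8]
orientation: [-0.475, -3.103, 0.002]
ft_force: [-0.3, 0.1, -1.0]
width: 0.002
gripper_force: 0.0
```

Request:
{"fn": "send_rows", "kwargs": {
  "steps": [0,0,0,0,0,0,0,0,0,0,0,0,0,0,0,0,0,0,0,0,0,0,0,0,0]
}}

```text
clock: 10.2
ee_pos: [561.9, 209.0, 78.1]
orientation: [0.472, 3.105, 0.001]
ft_force: [-0.3, 0.3, -0.6]
width: -0.002
gripper_force: 0.0
```

Run:
```python
from h import *
snap('side','s4'); snap('wrist','w4'); s=state(); print(s['ee_pos'],s['ft_force'],s['clock'])
cv2.imwrite('pics/f.png',np.hstack([cv2.resize(cv2.imread('pics/'+n+'4.png'),(400,300)) for n in 'sw']))
```

```text
[561.57699652 208.91067548  77.61723677] [ 0.0096773  -0.50820328  0.75520868] 10.3
```

View pics/f.png

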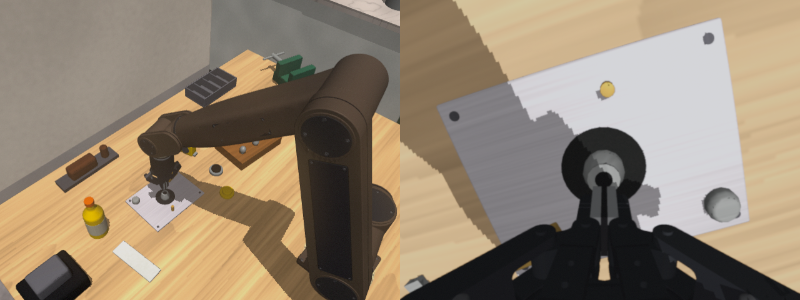

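The gripper points straight down at the collet bore (wrist view about (603,180)), clear of everything.

```bash
python3 -c "
from plant import *
print(hand_in())"
```

```text
the job is handed in; nothing more can be done
None
```

I pressed the call button right down and saw it back up, pointed at the slot cutter for 2.5 s, and handed the job in with the arm still pointing at the collet, fingertips about 29 mm above it; no verdict came back.

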